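# Unlock the tube incubator and hold its cover at the balance point

## Robot

A 6-joint arm with a two-finger parallel gripper is mounted at the origin on the work surface. World frame = base frame: x ahead of the robot, y to its left, z up, the work surface at z = 0. Lengths are in m, angles in rad, forces in N, time in s.
With the tool pointing down it reaches from about 0.35 to 0.85 m from the base axis. Payload 8.1 kg.
Tool frame: the origin (TCP) lies between the finger pads; the fingertips stand 11 mm ahead of it and the grasp point (between the pads) lies 8 mm behind it (tips_ahead is the z of the fingertips in the tool frame, in m); z points along the fingers, y is the line along which they close (so a half turn about z gives the same grasp; the last joint's range is limited). The gripper opens to 93 mm and grips with 3 to 60 N. Pads are 15 mm wide; open, the fingers measure 128 mm over their backs; the gripper's body (75 mm by 188 mm) begins 65 mm behind the grasp point.
Start: joints at [1.135, 0.13, 1.488, -0, 1.523, -0.085], TCP at [0.206, 0.563, 0.23] pointing down, gripper open.
Joint ranges: [-2.96, 2.96], [-0.89, 2.26], [0.02, 2.5], [-1.34, 4.48], [0, 2.73], [-2.66, 2.66]. Speed limits (rad/s): [2.39, 2.39, 2.79, 3.14, 3.14, 3.14].

## Interface

Orientations are given as a rotation vector (axis times angle).
In Python, from plant import read_state, read_camera, close_job, tips_ahead gives the robot as it stands. The module is installed in compiled form; this text tells all that it offers.
- The arm moves only by the tool move_arm, never from a script. Its argument "plan" is a list of rows, each a list of 7 numbers: the turn, a rotation vector about the tool's x, y, z in units of 6 degrees (1.0 is 6 degrees), then the shift along the tool's x, y, z in units of 25 mm (1.0 is 25 mm), then the finger opening in mm, from 0 to 93. A call has exactly 10 rows; each row shifts and turns the commanded pose from where the row before left it, along the tool's axes as they then stand; what a row does not reach is not made up. A row lasts 1/10 s, in which the tool goes at most 50 mm and 8.59 degrees, less where a joint would pass 70% of its speed; a pose out of reach is approached as far as the arm can. A call is refused whole if a number of a shift passes 1 or a number of a turn 1, either way. A call with a gripper value outside its range is refused whole. The fingers move at their own pace and stop on an object; "force" is the grip in N (left out, the last holds). Time passes only in rows, so rows that do not move let the fingers close, or fill a call up. It gives the time, the measured TCP pose, the force, the opening and the grip force at its end, in the units of the state.
- read_state(): the state, without advancing time (a new reading comes with each control period).
- read_camera(name): name is "scene" or "side" or "wrist"; returns a dict with "frame" (384x512x3 uint8, red, green, blue), "z_map" (384x512 float32, m along the optical axis (not along the pixel's ray), 0 where there is no reading), "fx", "fy", "cx", "cy" (pixels), "rvec" (rotation vector, rad) and "tvec" (3), from world to camera coordinates, as OpenCV has them. Camera axes: x right, y down, z forward; pixel columns grow to the right and rows downward; lengths in m; the calibration is good to about 2 mm. A picture is of the moment at which its call begins.
- close_job(): hands the job in; it is judged then, once.
The state is a dict: "t": time; "q": joint angles; "dq": joint speeds; "joint_torque": joint torques, N m; "tool_pos": TCP position; "orientation": TCP orientation; "force": force on the tool from outside, world axes, zero at the start; "wrist_torque": the same for the moment, N m; "opening": finger opening in m; "gripper_force": force on a finger pad.
Only numpy, scipy, OpenCV 4.12 (cv2) and the standard library are available. Lean on these libraries where they do the work, as an engineer would, in place of code of your own. Each camera call takes 0.05 s, during which the arm holds its last target. There are 200 camera calls.

## Task

Unlock the tube incubator: slide the black lock grip along its track until its middle is level with the small steel index tab beside the track, and do not lift the cover before that. Then take the cover by its steel bar, swing it up to its over-centre balance point, where the cover stands upright and would fall neither shut nor over backwards, and do not let it go over backwards. Finish while still gripping the bar and holding the cover still at that point, with the lock still level with the tab, and leave the tab and everything standing around where it is.

Things in the scene. Friction and masses are not known exactly. Their poses are not given: they have to be found in the camera images.
- unit: white bench tube incubator, fixed, 220 (x) x 360 (y) x 100 mm tall. Origin on the table, 95 mm behind its front face, 125 mm before its rear face, half-way across. x axis from its front to its rear (away from the robot at yaw 0), y to its left, z up. The cover lies on the right part of its deck, the lock track on the left part.
- cover (a joint): angle of the cover (grey plate 120 x 180 x 6 mm with the bar, 200 to 420 g), rad: 0 shut, grows as it lifts, 1.571 upright, 2.4 fallen over backwards on its stop. Plate, bar and hinge line lie in one plane, so the balance point is 1.571. The hinge is free: the cover falls shut from below that point and over backwards from beyond it.
- cover_bar (a point): middle of the cover's round steel grip bar, 12 mm thick, along the incubator's y, 170 mm from the hinge line, 45 mm off the plate's free edge on two posts, 102 mm clear between them. Shut, it overhangs the incubator's front by 45 mm, 107 mm above the table, free all round. Grip it from above, fingers before and behind it; it can turn in the grip as the cover swings.
- cover_hinge (a point): point of the hinge line in line with the middle of the bar, 107 mm above the table, at (30, -70, 107) mm in the incubator's frame. The hinge line runs along the incubator's y axis. When the cover is upright the bar's middle is 170 mm straight above this point.
- lock (a joint): position of the lock grip on its track, m: 0 at the front end, grows towards the incubator's rear (+x of the incubator), 0.110 at the far end. It stays where it is left and takes about 2 N to slide.
- lock_grip (a point): point on the lock grip's vertical centre line, 15 mm below its top. The grip is a black block, 20 mm along the track (x), 28 mm across, 40 mm tall, with a white line over the middle of its top, which is 154 mm above the table; the aluminium track's top is at 114 mm. It runs along the incubator's x axis at y = +100 mm. Axes as the incubator's.
- index_tab (a point): top centre of the small steel index tab, a fin 5 mm (along the track) x 14 mm x 16 mm tall, its top 118 mm above the table, 32 mm to the left (+y) of the track's centre line. Stiffly clamped; it marks the unlocked position: the lock is unlocked when its grip's middle has the same incubator x as the tab. Axes as the incubator's.
- vial: small amber screw-cap vial, 26 mm across and 45 mm tall, standing on the deck behind the cover (origin under its centre); leave it alone
- rack: white rack of capped tubes, 200 x 60 x 88 mm, left of the incubator (origin under its centre); leave it alone
- reagent: white bottle, 64 mm across, 130 mm tall, right of the incubator near its front (origin under its centre); leave it alone
- beaker: clear beaker, 64 mm across, 75 mm tall, in front of the incubator (origin under its centre); leave it alone
- marker: marker pen, 130 mm long, lying in front of the incubator (origin under its centre); leave it alone
- tipbox: box of pipette tips, 88 x 123 x 63 mm, right of the incubator (origin under its centre); leave it alone

How it is judged:
By the outcome, as a careful person would: the job done as asked, in the order asked, and still so for the second after the job is handed in, while the arm keeps its last pose, push and grip.
It also fails if it takes over 45 s, if anything falls off the work surface, if the arm or the gripper's body presses on something with over 40 N, if the wrist force passes 120 N, or if a joint passes its speed limit or range.

## Working session

There is one attempt and no reset: what is moved stays moved. The work goes in short steps, Python scripts to look and compute and a tool call to move; the robot and the scene stay as the last step left them, time stands still between calls to the robot, and variables do not carry over. Pictures are saved under pics/ and viewed, at most 10 in all, crops included, and the job is handed in when it is done.

Besides the shell and the picture viewer there is one more tool, called by a JSON object that holds its "method" and its "body". move_arm: Moves the arm, as the interface text tells. Its arguments: {"type":"object","properties":{"plan":{"type":"array","items":{"type":"array","items":{"type":"number"}}},"force":{"type":"number"}},"required":["plan"]}

```bash
mkdir -p pics
cat > h.py <<'E'
import numpy as np, cv2
from scipy.spatial.transform import Rotation as Ro
from plant import *
def cloud(c):
    z=c["z_map"]; v,u=np.indices(z.shape)
    p=np.stack([(u-c["cx"])/c["fx"]*z,(v-c["cy"])/c["fy"]*z,z],-1)
    R=Ro.from_rotvec(np.ravel(c["rvec"])).as_matrix()
    return (p-np.ravel(c["tvec"]))@R
def ray(c,u,v,h):
    R=Ro.from_rotvec(np.ravel(c["rvec"])).as_matrix(); o=-R.T@np.ravel(c["tvec"])
    d=R.T@np.array([(u-c["cx"])/c["fx"],(v-c["cy"])/c["fy"],1]); return o+d*(h-o[2])/d[2]
def save(n,c): cv2.imwrite(f"pics/{n}.png",c["frame"][...,::-1])
E
python3 - <<'E'
from h import *
for n in("scene","side"):
    c=read_camera(n); save(n,c); np.savez(n,**c)
    print(n,c["rvec"],c["tvec"],c["fx"])
print(read_state(),tips_ahead)
E
```

```text
scene [ 1.38745269  2.25354147 -0.84738699] [ 0.25262907 -0.3001308   1.241834  ] 356.5232057994512
side [ 2.31974122 -0.59126002  0.2270021 ] [-0.49393223  0.26078864  0.75402949] 394.81143577858046
{'t': 0.1, 'q': array([ 1.13462478e+00,  1.31040320e-01,  1.48915751e+00,  6.43625770e-06,
        1.52301314e+00, -8.53867868e-02]), 'dq': array([ 0.00021051, -0.00022612, -0.00193501,  0.00064929, -0.00112204,
       -0.00104469]), 'joint_torque': array([ 2.91768811e-03, -5.61339605e+01, -4.93097091e+01,  7.72153353e-02,
        2.89117143e-02, -7.69452299e-05]), 'tool_pos': array([0.20594214, 0.56302665, 0.22872648]), 'orientation': array([-5.48117098e-01, -3.09297680e+00,  2.45316562e-03]), 'force': array([-0.02613193, -0.3575059 , -0.81535047]), 'wrist_torque': array([-0.00938223, -0.01886521,  0.02648079]), 'gripper_force': 0.0, 'opening': 0.0929075365760412} 0.011
```

View pics/scene.png

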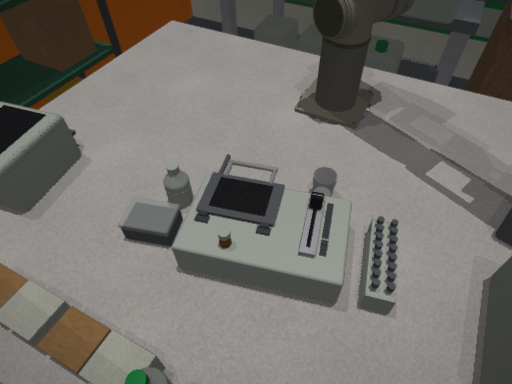

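View pics/side.png

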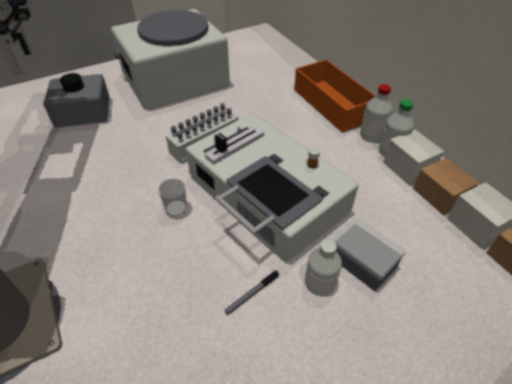

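Scene view: unit in the centre, lock grip at about (317,201) near the track's front, cover bar near (250,168), vial at (225,238), beaker at (323,182). Side view: bar at about (245,215), grip (221,142), marker (252,291). Next I fit the unit from the depth maps.

Run:
```python
from h import *
for n in("scene","side"):
    c=dict(np.load(n+".npz")); P=cloud(c); z=P[...,2]
    v0=(slice(150,300),slice(170,360)) if n=="scene" else (slice(100,260),slice(170,370))
    m=np.zeros(z.shape,bool); m[v0]=(abs(z[v0]-.1)<.012)&(c["z_map"][v0]>0)
    k,l,st,_=cv2.connectedComponentsWithStats(m.astype(np.uint8)); b=1+np.argmax(st[1:,4])
    q=P[l==b]; r=cv2.minAreaRect(q[:,:2].astype(np.float32)); print(n,len(q),r, cv2.boxPoints(r).round(4).tolist(), np.median(q[:,2]))
    m=np.zeros(z.shape,bool); m[v0]=(abs(z[v0]-.154)<.012)
    q=P[m]; print("grip",len(q),q.mean(0) if len(q) else 0)
    np.save(n+"P",P)
c=dict(np.load("scene.npz")); im=c["frame"][150:300,170:370]
a=cv2.resize(im,(800,600),interpolation=cv2.INTER_CUBIC); cv2.imwrite("pics/s2.png",a[...,::-1])
c=dict(np.load("side.npz")); im=c["frame"][95:245,180:380]
a=cv2.resize(im,(800,600),interpolation=cv2.INTER_CUBIC); cv2.imwrite("pics/d2.png",a[...,::-1])
```

```text
scene 12114 ((0.6056687831878662, 0.04300491511821747), (0.2687395513057709, 0.3586135506629944), 12.924261093139648) [[0.43459999561309814, 0.18770000338554382], [0.5148000121116638, -0.16179999709129333], [0.7767000198364258, -0.10170000046491623], [0.6965000033378601, 0.24779999256134033]] 0.10112396951783907
grip 240 [0.62818216 0.07106206 0.14922989]
side 10403 ((0.6035098433494568, 0.03707115352153778), (0.27077510952949524, 0.3625361919403076), 12.632147789001465) [[0.4318000078201294, 0.1843000054359436], [0.5109999775886536, -0.16940000653266907], [0.7753000259399414, -0.11020000278949738], [0.6959999799728394, 0.243599995970726]] 0.09961202654689263
grip 161 [0.61109392 0.07397602 0.14774076]
```

View pics/s2.png

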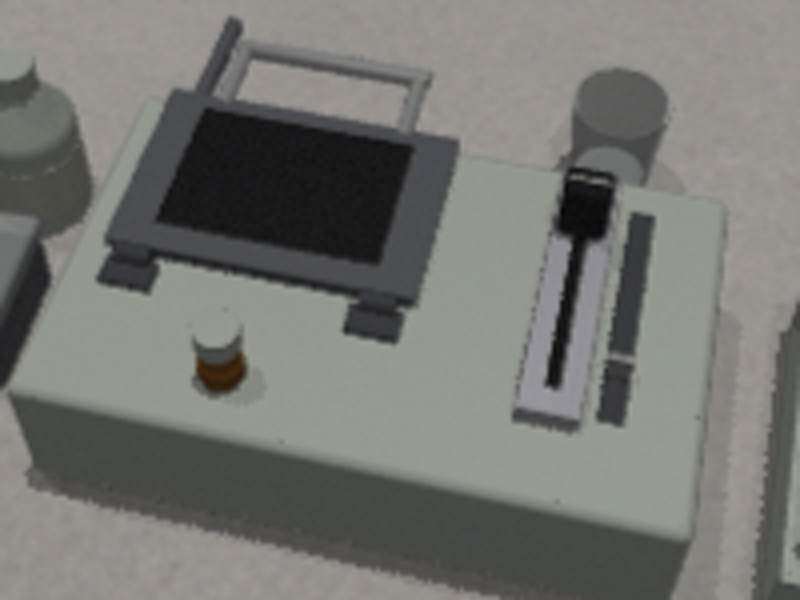

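The scene crop shows the grip's white line at scene pixel about (317,194), the tab at about (325,239.6), and bar ends near (231,161) and (276,169).

Run:
```python
from h import *
c=dict(np.load("scene.npz"))
f=lambda x,y:(170+(x+.5)/4-.5,150+(y+.5)/4-.5)
yaw=np.radians(12.8); 
r=lambda n,x,y,h:print(n,f(x,y),ray(c,*f(x,y),h).round(4))
r("tab",621,358,.118); r("line",590,178,.154); r("barL",428,78,.107); r("barR",243,47,.107)
r("tr far",547,420,.114)
for n in("scene","side"):
    P=np.load(n+"P.npy")
    print(n)
    o=np.array([.614,.042]); R=np.array([[np.cos(yaw),np.sin(yaw)],[-np.sin(yaw),np.cos(yaw)]])
    L=np.concatenate([(P[...,:2]-o)@R.T,P[...,2:]],-1)
    x,y,z=L[...,0],L[...,1],L[...,2]
    for nm,m in(("bar",(x<-.12)&(x>-.17)&(y<0)&(y>-.14)&(abs(z-.107)<.012)),("grip",(abs(y-.1)<.03)&(abs(x)<.13)&(z>.146)&(z<.165)),("rack",(y>.18)&(y<.4)&(abs(x)<.25)&(z>.03)),("beaker",(x<-.1)&(x>-.3)&(y>0)&(y<.2)&(z>.02)&(z<.09)),("tall",(x<-.1)&(x>-.3)&(y>-.4)&(y<.3)&(z>.12)),("front",(x<-.1)&(x>-.3)&(y>-.1)&(y<0)&(z>.005)&(z<.03)),("right",(abs(x)<.2)&(y<-.19)&(y>-.35)&(z>.03))):
        q=L[m]; print(nm,len(q),len(q) and (q.mean(0).round(4),np.percentile(q,[2,98],axis=0).round(3).tolist()))
```

```text
tab (324.875, 239.125) [0.6237 0.1811 0.118 ]
line (317.125, 194.125) [0.5474 0.1304 0.154 ]
barL (276.625, 169.125) [0.477  0.0022 0.107 ]
barR (230.375, 161.375) [ 0.5046 -0.1141  0.107 ]
tr far (306.375, 254.625) [0.6723 0.1603 0.114 ]
scene
bar 253 (array([-0.1354, -0.0669,  0.1112]), [[-0.143, -0.127, 0.105], [-0.122, -0.008, 0.115]])
grip 114 (array([-0.0391,  0.1019,  0.1535]), [[-0.05, 0.089, 0.148], [-0.032, 0.115, 0.157]])
rack 2676 (array([0.0364, 0.2582, 0.0704]), [[-0.075, 0.182, 0.037], [0.116, 0.291, 0.095]])
beaker 586 (array([-0.183 ,  0.1112,  0.0547]), [[-0.211, 0.083, 0.024], [-0.151, 0.139, 0.077]])
tall 0 0
front 0 0
right 2774 (array([ 0.0125, -0.2638,  0.0666]), [[-0.079, -0.335, 0.033], [0.078, -0.218, 0.13]])
side
bar 389 (array([-0.1394, -0.0771,  0.1094]), [[-0.146, -0.134, 0.103], [-0.121, -0.014, 0.113]])
grip 87 (array([-0.045 ,  0.0943,  0.1513]), [[-0.053, 0.082, 0.146], [-0.034, 0.109, 0.154]])
rack 1563 (array([0.0021, 0.2506, 0.0665]), [[-0.085, 0.227, 0.035], [0.108, 0.286, 0.087]])
beaker 780 (array([-0.1831,  0.1058,  0.0517]), [[-0.212, 0.075, 0.022], [-0.155, 0.135, 0.075]])
tall 0 0
front 0 0
right 3934 (array([-0.0129, -0.2816,  0.0674]), [[-0.104, -0.344, 0.033], [0.071, -0.229, 0.129]])
```

View pics/d2.png

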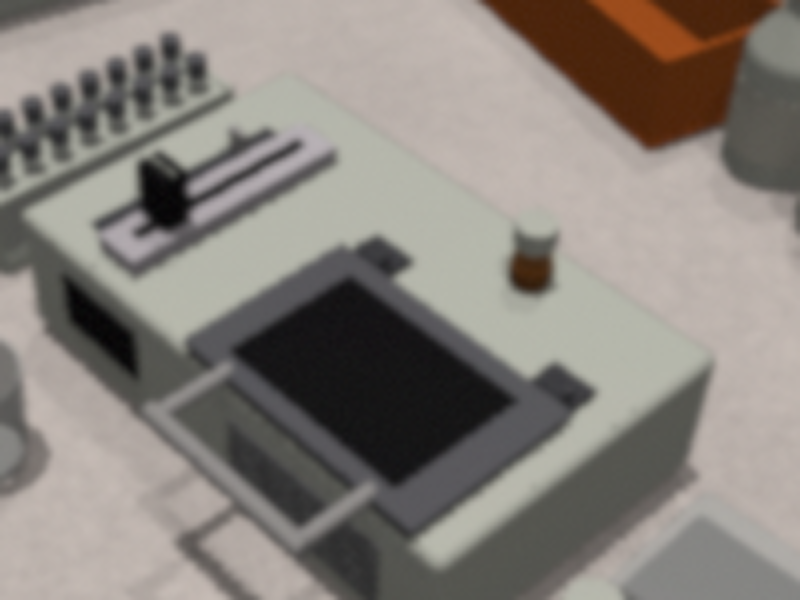

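The side crop shows the tab at about crop (237,135), just left of the track, with the grip at (163,190) near the front. First I turn the tool so it closes along the unit's x axis, then travel to above the lock.

{"method": "move_arm", "body": {"plan": [[0,0,0.95,0,0,0,93],[0,0,0.95,0,0,0,93],[0,0,0.95,0,0,0,93],[0,0,0.95,0,0,0,93],[0,0,0.95,0,0,0,93],[0,0,0.95,0,0,0,93],[0,0,0.95,0,0,0,93],[0,0,0.95,0,0,0,93],[0,0,0.95,0,0,0,93],[0,0,0.93,0,0,0,93]], "force": 25}}

```text
t: 1.1
tool_pos: [0.206, 0.5632, 0.229]
orientation: [1.96, 2.455, -0.002]
force: [0.3, 0.2, 0.2]
opening: 0.0931
gripper_force: 0.0
```

{"method": "move_arm", "body": {"plan": [[0,0,0,-1,0.47,0,93],[0,0,0,-1,0.47,0,93],[0,0,0,-1,0.47,0,93],[0,0,0,-1,0.47,0,93],[0,0,0,-1,0.47,0,93],[0,0,0,-1,0.47,0,93],[0,0,0,-1,0.47,0,93],[0,0,0,-1,0.47,0,93],[0,0,0,-1,0.47,0,93],[0,0,0,-1,0.47,0,93]]}}

```text
t: 2.1
tool_pos: [0.3773, 0.3452, 0.2292]
orientation: [-1.955, -2.459, 0.001]
force: [0.8, 0.3, 0.4]
opening: 0.0927
gripper_force: 0.0
```

{"method": "move_arm", "body": {"plan": [[0,0,0,-1,0.47,0,93],[0,0,0,-1,0.47,0,93],[0,0,0,-1,0.47,0,93],[0,0,0,-1,0.47,0,93],[0,0,0,-1,0.47,0,93],[0,0,0,-1,0.47,0,93],[0,0,0,-1,0.47,0,93],[0,0,0,-1,0.47,0,93],[0,0,0,-1,0.47,0,93],[0,0,0,-1,0.47,0,93]]}}

```text
t: 3.1
tool_pos: [0.5481, 0.1282, 0.2291]
orientation: [-1.955, -2.458, 0.001]
force: [0.8, 0.5, 0.2]
opening: 0.0933
gripper_force: 0.0
```

Run:
```python
from h import *
c=read_camera("wrist"); save("w1",c); np.savez("w1",**c); s=read_state()
R=Ro.from_rotvec(s["orientation"]).as_matrix(); print(s["tool_pos"],R.round(3).tolist(),s["t"],s["force"],s["q"])
```

```text
[0.55004405 0.12501585 0.22903265] [[-0.223, 0.975, 0.0], [0.975, 0.223, -0.002], [-0.002, -0.0, -1.0]] 3.15 [-1.1538985  -2.52459767  0.39639003] [ 0.13397959  0.03392302  1.59109093 -0.0021287   1.51645084 -0.09116604]
```

View pics/w1.png

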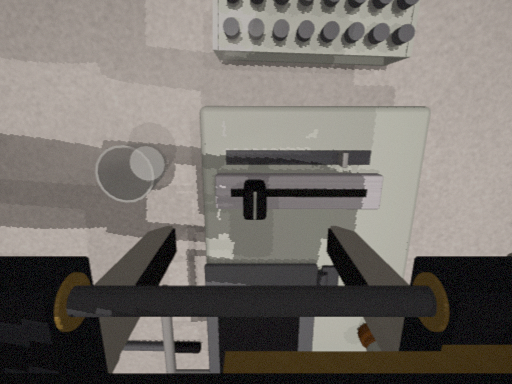

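The wrist view shows the grip top with its white line at about (255,205), the tab at (345,159), and the track running horizontally at row 191. Now rays from these, with yaw from the track's edge.

Run:
```python
from h import *
c=dict(np.load("w1.npz")); g=cv2.cvtColor(c["frame"],cv2.COLOR_RGB2GRAY).astype(float)
print(g[155:166,338:353].astype(int)); print(g[194:220:3,244:268].astype(int))
# track rear/front edges, slot row edges, left unit edge
def sub(a): 
    d=np.abs(np.diff(a)); i=d.argmax(); return i+.5
us=np.arange(275,360,5); top=[ray(c,u,165+sub(g[165:184,u]),.114) for u in us]
vl,ul=None,None
T=np.array(top); p=np.polyfit(T[:,0],T[:,1],1); print("yaw track",np.degrees(np.arctan(p[0])),np.std(T[:,1]-np.polyval(p,T[:,0])))
for n,u,v,h in(("tab",345,159,.118),("line",255,205,.154)): print(n,ray(c,u,v,h).round(4))
P=cloud(c); print(P[159,345],P[205,262],P[205,250])
```

```text
[[ 66  62  72  64  71 114 150 149 143 133  96  65  67  65  61]
 [ 67  63  68  72  80 118 149 147 143 137  94  65  59  57  64]
 [ 58  69  68  70  86 125 149 145 144 127  90  60  63  62  66]
 [ 64  66  66  73  87 129 150 147 139 124  77  63  69  66  65]
 [ 65  68  69  67  91 128 148 143 137 125  77  63  61  64  65]
 [ 63  69  73  65  82 122 148 141 140 120  75  68  65  62  59]
 [ 65  66  68  67  91 136 147 140 137 115  68  62  65  65  61]
 [ 59  64  67  68  98 136 147 140 134 113  71  58  61  58  65]
 [ 61  61  63  67  97 134 146 143 133 111  70  58  66  62  61]
 [ 81  64  68  68 103 138 141 138 131 107  80  74  72  79  77]
 [151 113  76  73 104 136 141 137 136 144 148 119 129 150 153]]
[[  7  26  21  10   9  22  22  18  27  69 114 116  83  22  14  21  23  16
    7  22  18  12  12  15]
 [ 23  13  14  10  14  22  22  27  25  60 105 110  78  25  16  12   7  17
   16  11  12  11  59  93]
 [  1  15   0   5  10  13  20  24  12  63 101 105  63  14  14   2  24   1
   25  23  19  14  57  93]
 [ 10  19  15  11  23  20  23  17  20  61 101 103  62  21  14  10  24  15
   23  11   3  14  52  92]
 [ 17  14  12  18   9  17  22  21  26  61 106 106  60  21   8  10  15  10
    9  18  16  12  51  97]
 [ 16   6  10  13  22   5  13  19  26  61 102 101  54  19  18   2   7  22
   22  14  10  17  56 100]
 [ 16  11  21  21  10   7  10  14  31  68 110 101  63  33  13  16  14  18
   14   7  19  17  75 113]
 [  7  21  15  17   9   9  19  19  30  75 115 104  63  26  14  17  18  16
   17   9   9  19  75 114]
 [ 61  22   5   1  10   0  10  21  14  73 116  96  61   9  19   9  14   7
    2  24  36  83 112 111]]
yaw track 14.464124194202048 0.003353018790094351
tab [0.6233 0.1815 0.118 ]
line [0.5501 0.1309 0.154 ]
[0.62299593 0.18160349 0.11893845] [0.55576041 0.1321631  0.15381842] [0.54590856 0.13058309 0.1559784 ]
```

{"method": "move_arm", "body": {"plan": [[0,0,0,0.23,0.05,0.3,93],[0,0,0,0,0,0.5,93],[0,0,0,0,0,0.5,93],[0,0,0,0,0,0.5,93],[0,0,0,0,0,0.5,93],[0,0,0,0,0,0.5,93],[0,0,0,0,0,0.5,93],[0,0,0,0,0,0.4,93],[0,0,0,0,0,0.18,93],[0,0,0,0,0,0,93]]}}

```text
t: 4.15
tool_pos: [0.5473, 0.1351, 0.1317]
orientation: [-1.955, -2.458, 0.002]
force: [-0.6, 0.1, -0.8]
opening: 0.0927
gripper_force: 0.0
```

{"method": "move_arm", "body": {"plan": [[0,0,0,0,0,0,50],[0,0,0,0,0,0,40],[0,0,0,0,0,0,30],[0,0,0,0,0,0,25],[0,0,0,0,0,0,10],[0,0,0,0,0,0,10],[0,0,0,0,0,0,10],[0,0,0,0,0,0,10],[0,0,0,0,0,0,10],[0,0,0,0,0,0,10]], "force": 15}}

```text
t: 5.15
tool_pos: [0.5478, 0.1352, 0.1326]
orientation: [1.955, 2.459, 0.0]
force: [0.8, 0.8, 0.2]
opening: 0.02
gripper_force: 15.0
```

Run:
```python
from h import *
s=read_state(); print(s["tool_pos"],s["force"],s["opening"],s["gripper_force"],s["t"])
```

```text
[0.54783196 0.1351915  0.13263493] [0.78066126 0.84510944 0.20781332] 0.019963292208932337 14.999799281358719 5.15
```

{"method": "move_arm", "body": {"plan": [[0,0,0,0,0.2,0,10],[0,0,0,0,0.4,0,10],[0,0,0,0,0.5,0,10],[0,0,0,0,0.5,0,10],[0,0,0,0,0.5,0,10],[0,0,0,0,0.5,0,10],[0,0,0,0,0.4,0,10],[0,0,0,0,0.2,0,10],[0,0,0,0,0,0,10],[0,0,0,0,0,0,10]]}}

```text
t: 6.15
tool_pos: [0.6261, 0.1532, 0.1327]
orientation: [1.955, 2.459, 0.001]
force: [1.4, 0.6, 0.5]
opening: 0.0201
gripper_force: 15.0
```

Run:
```python
from h import *
s=read_state(); print(s["tool_pos"],s["force"],s["opening"],s["wrist_torque"],s["t"])
c=read_camera("wrist"); np.savez("w2",**c)
a=cv2.resize(c["frame"][120:270,180:380],(800,600),interpolation=cv2.INTER_CUBIC); cv2.imwrite("pics/w2.png",a[...,::-1])
```

```text
[0.62608342 0.15321372 0.13266566] [1.3611204  0.61250544 0.53705319] 0.020055127421667502 [-0.15614726 -0.20177894  0.02444012] 6.15
```

View pics/w2.png

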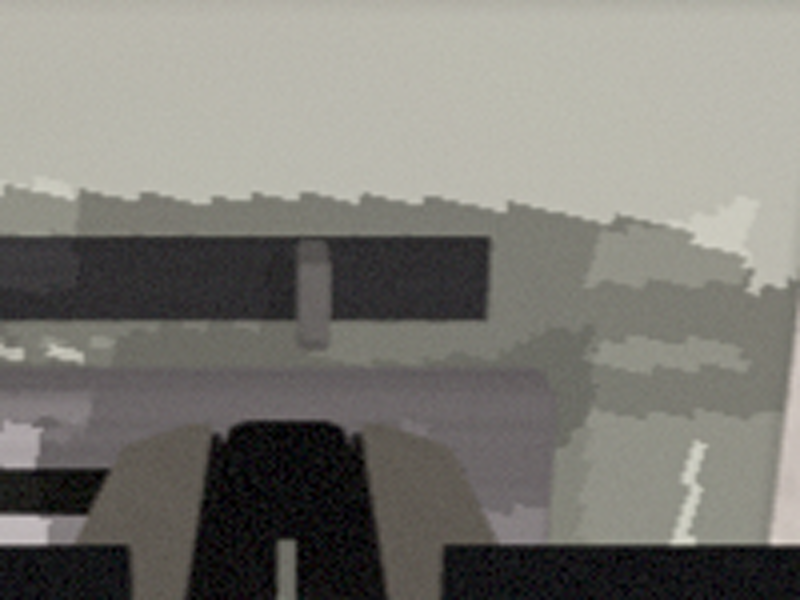

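The crop shows the tab's top face centred at about (314,306) and the grip's white line at (287,570): the grip is still short of the tab.

Run:
```python
from h import *
c=dict(np.load("w2.npz")); g=cv2.cvtColor(c["frame"],cv2.COLOR_RGB2GRAY).astype(float)
R=Ro.from_rotvec(read_state()["orientation"]).as_matrix(); ux=R[:,1]
def cen(rows,lo,hi):
    a=g[rows,lo:hi].mean(0); w=np.clip(a-(a.min()+a.max())/2,0,None); print(a.astype(int)); 
    t=(a.min()+a.max())/2; i=np.where(a>t)[0]; l,r=i[0],i[-1]
    L=l-(a[l]-t)/(a[l]-a[l-1]); Rr=r+(a[r]-t)/(a[r]-a[r+1]); return lo+L,lo+Rr
t=cen(slice(188,199),248,268); l=cen(slice(257,267),244,258); print(t,l,c["cx"])
T=ray(c,sum(t)/2,193,.118); L=ray(c,sum(l)/2,262,.154)
Rc=Ro.from_rotvec(np.ravel(c["rvec"])).as_matrix(); print(T,L,"along",(T-L)@ux,"across",(T-L)@R[:,0],"tilt",Rc[2]@ux, "img x.ux",Rc[0]@ux,"uy",Rc[0]@R[:,0])
print("tcp-line",(read_state()["tool_pos"]-L)@ux,"width",[(ray(c,t[1],193,.118)-ray(c,t[0],193,.118))@ux])
# track direction in image: dark strip lower edge slope
us=np.arange(195,252,4); e=[180+np.abs(np.diff(g[180:206,u])).argmax() for u in us]
us2=np.arange(265,300,3); e2=[190+np.abs(np.diff(g[190:206,u])).argmax() for u in us2]; print(e,e2)
```

```text
[ 40  41  39  41  39  48  74  96 100  99 101 100 101  98  83  48  44  47
  45  47]
[ 13  12  14   8  24  70 105 107 107  91  29   7  11  13]
(np.float64(253.8356401384083), np.float64(262.37664041994753)) (np.float64(248.7203947368421), np.float64(253.54567307692307)) 251.16346799478862
[0.62309417 0.18258311 0.118     ] [0.62504675 0.1556283  0.154     ] along 0.004149502317955972 across 0.026706193992517377 tilt -0.0010178493744089157 img x.ux 0.9999986548065386 uy 0.0009592222698098203
tcp-line 0.00021180352788189078 width [np.float64(0.00517593441351422)]
[np.int64(199), np.int64(199), np.int64(199), np.int64(199), np.int64(199), np.int64(199), np.int64(199), np.int64(199), np.int64(199), np.int64(199), np.int64(199), np.int64(199), np.int64(199), np.int64(199), np.int64(199)] [np.int64(199), np.int64(199), np.int64(199), np.int64(199), np.int64(199), np.int64(199), np.int64(199), np.int64(199), np.int64(199), np.int64(199), np.int64(199), np.int64(199)]
```

{"method": "move_arm", "body": {"plan": [[0,0,0,0,0.08,0,10],[0,0,0,0,0.085,0,10],[0,0,0,0,0,0,10],[0,0,0,0,0,0,10],[0,0,0,0,0,0,10],[0,0,0,0,0,0,10],[0,0,0,0,0,0,10],[0,0,0,0,0,0,10],[0,0,0,0,0,0,10],[0,0,0,0,0,0,10]]}}

```text
t: 7.2
tool_pos: [0.6297, 0.1541, 0.1326]
orientation: [1.955, 2.459, -0.0]
force: [-0.7, -2.5, 1.8]
opening: 0.0198
gripper_force: 15.0
```

```bash
cat > chk.py <<'E'
from h import *
def chk(tr,tc,lr,lc,yaw=None):
    c=read_camera("wrist"); np.savez("w3",**c); g=cv2.cvtColor(c["frame"],cv2.COLOR_RGB2GRAY).astype(float)
    s=read_state(); R=Ro.from_rotvec(s["orientation"]).as_matrix(); ux=R[:,1]
    def cen(rows,lo,hi):
        a=g[slice(*rows),lo:hi].mean(0); t=(a.min()+a.max())/2; i=np.where(a>t)[0]; l,r=i[0],i[-1]
        return lo+(l-(a[l]-t)/(a[l]-a[l-1])+r+(a[r]-t)/(a[r]-a[r+1]))/2
    t,l=cen(tr,*tc),cen(lr,*lc); T=ray(c,t,sum(tr)/2,.118); L=ray(c,l,sum(lr)/2,.154)
    print(t,l,T.round(4),L.round(4),"along mm",1e3*(T-L)@ux); print(s["tool_pos"],s["force"],s["t"])
E
python3 -c "
from chk import *
chk((188,199),(244,266),(257,267),(244,258))"
```

```text
252.1658990470551 251.1512647145507 [0.6232 0.1823 0.118 ] [0.6286 0.1565 0.154 ] along mm 0.5350016386322752
[0.62964946 0.15406916 0.13263385] [-0.47390951 -1.44951078  1.35471278] 7.25
```

{"method": "move_arm", "body": {"plan": [[0,0,0,0,0.022,0,10],[0,0,0,0,0,0,10],[0,0,0,0,0,0,10],[0,0,0,0,0,0,10],[0,0,0,0,0,0,25],[0,0,0,0,0,0,35],[0,0,0,0,0,0,50],[0,0,0,0,0,0,50],[0,0,0,0,0,0,50],[0,0,0,0,0,0,50]]}}

```text
t: 8.25
tool_pos: [0.6302, 0.1543, 0.1326]
orientation: [-1.955, -2.459, -0.0]
force: [-0.5, 1.1, 0.2]
opening: 0.05
gripper_force: 0.0
```

{"method": "move_arm", "body": {"plan": [[0,0,0,0,0,-0.2,50],[0,0,0,0,0,-0.4,50],[0,0,0,0,0,-0.5,50],[0,0,0,0,0,-0.5,50],[0,0,0,0,0,-0.5,50],[0,0,0,0,0,-0.5,50],[0,0,0,0,0,-0.4,50],[0,0,0,0,0,-0.3,50],[0,0,0,0,0,0,50],[0,0,0,0,0,0,50]]}}

```text
t: 9.25
tool_pos: [0.6301, 0.1542, 0.2149]
orientation: [-1.955, -2.459, 0.0]
force: [-0.1, -0.5, -0.6]
opening: 0.0501
gripper_force: 0.0
```

Run:
```python
from h import *
s=read_state(); print(s["tool_pos"],s["t"])
c=read_camera("wrist"); np.savez("w3",**c)
a=cv2.resize(c["frame"][120:270,180:380],(800,600),interpolation=cv2.INTER_CUBIC); cv2.imwrite("pics/w3.png",a[...,::-1])
```

```text
[0.63010621 0.15422882 0.21489081] 9.25
```

View pics/w3.png

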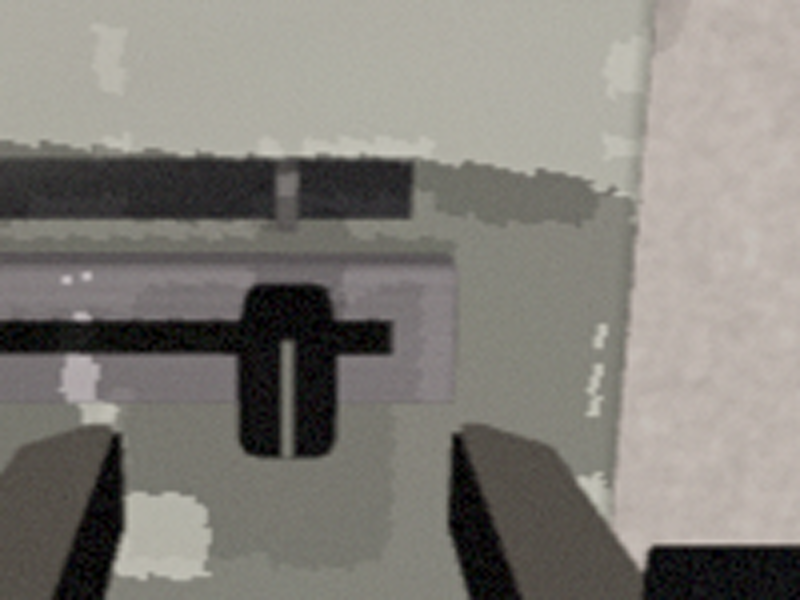

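The grip's line (crop x 288) is level with the tab (crop x 287) and both lie on the optical axis, so the lock is set. Now over to the bar.

{"method": "move_arm", "body": {"plan": [[0,0,0,-0.4,-0.45,0,36],[0,0,0,-0.75,-0.8,0,36],[0,0,0,-0.85,-0.9,0,36],[0,0,0,-0.85,-0.9,0,36],[0,0,0,-0.85,-0.9,0,36],[0,0,0,-0.85,-0.9,0,36],[0,0,0,-0.85,-0.9,0,36],[0,0,0,-0.8,-0.85,0,36],[0,0,0,-0.5,-0.55,0,36],[0,0,0,-0.26,-0.27,0,36]]}}

```text
t: 10.3
tool_pos: [0.4875, -0.0582, 0.2144]
orientation: [-1.956, -2.457, 0.001]
force: [0.7, -0.3, -0.3]
opening: 0.0363
gripper_force: 0.0
```

Run:
```python
from h import *
s=read_state(); R=Ro.from_rotvec(s["orientation"]).as_matrix(); print(s["tool_pos"],s["t"],R[:,1])
c=read_camera("wrist"); save("w4",c); np.savez("w4",**c); g=cv2.cvtColor(c["frame"],cv2.COLOR_RGB2GRAY).astype(int)
print(c["cx"]); P=cloud(c); ux=R[:,1]; uy=R[:,0]
m=(abs(P[...,2]-.107)<.012)&(c["z_map"]>0); o=np.array([.614,.042,0])
L=(P-o)@np.stack([ux,uy],1); 
b=m&(L[...,0]<-.1)&(L[...,0]>-.18); q=L[b]; print(len(q),np.percentile(q,[2,50,98],axis=0))
```

```text
[ 0.48750316 -0.05817662  0.21441576] 10.3 [ 0.97460338  0.22393488 -0.00119651]
251.16346799478862
2312 [[-0.14584797 -0.12758721]
 [-0.13809722 -0.0525449 ]
 [-0.10349036 -0.00797284]]
```

View pics/w4.png

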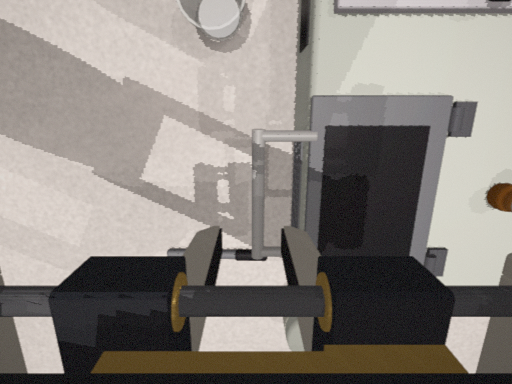

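The bar runs vertically at column about 258, with its left post at row 136; the plate's left edge is at row 96. Both fingers straddle the bar.

Run:
```python
from h import *
c=dict(np.load("w4.npz")); s=read_state(); R=Ro.from_rotvec(s["orientation"]).as_matrix(); g=cv2.cvtColor(c["frame"],cv2.COLOR_RGB2GRAY).astype(float)
P=cloud(c); z=P[...,2]; pts=[]
for v in range(150,222,8):
    i=np.where(abs(z[v,235:285]-.108)<.01)[0]+235; pts.append(ray(c,i.mean(),v,.107)); print(v,i[0],i[-1],end="; ")
pts=np.array(pts); p=np.polyfit(pts[:,1],pts[:,0],1); print("bar yaw",-np.degrees(np.arctan(p[0])))
print("bar-tcp along ux mm",1e3*((pts-s["tool_pos"])@R[:,1]).round(4))
# post, plate left edge, inner hinge side
print("post rows",np.where(abs(z[120:150,290]-.107)<.012)[0]+120,"plate rows",90+np.abs(np.diff(g[90:104,330:420].mean(1))).argmax())
for n,u,v,h in(("post",290,136,.107),("plateleft",380,96,.110),):
    print(n,1e3*((ray(c,u,v,h)-s["tool_pos"])@R).round(4))
Y=ray(c,380,96,.110);
```

```text
150 252 264; 158 252 264; 166 252 264; 174 252 264; 182 252 264; 190 252 264; 198 252 264; 206 252 264; 214 252 264; bar yaw 13.362639072767408
bar-tcp along ux mm [5.6 5.7 5.7 5.8 5.8 5.9 6.  6.  6.1]
post rows [130 131 132 133 134 135 136 137 138 139 140 141] plate rows 94
post [ 56.4  33.9 107.5]
plateleft [ 89.9 108.2 104.4]
```

{"method": "move_arm", "body": {"plan": [[0,0,0,0,0.25,0,36],[0,0,0,0,0,0.4,36],[0,0,0,0,0,0.6,36],[0,0,0,0,0,0.7,36],[0,0,0,0,0,0.7,36],[0,0,0,0,0,0.7,36],[0,0,0,0,0,0.6,36],[0,0,0,0,0,0.5,36],[0,0,0,0,0,0.4,36],[0,0,0,0,0,0,36]]}}

```text
t: 11.35
tool_pos: [0.4937, -0.0553, 0.0983]
orientation: [-1.953, -2.457, 0.002]
force: [-0.8, 0.4, -0.4]
opening: 0.0359
gripper_force: 0.0
```

{"method": "move_arm", "body": {"plan": [[0,0,0,0,0,0,30],[0,0,0,0,0,0,24],[0,0,0,0,0,0,18],[0,0,0,0,0,0,14],[0,0,0,0,0,0,8],[0,0,0,0,0,0,5],[0,0,0,0,0,0,5],[0,0,0,0,0,0,5],[0,0,0,0,0,0,5],[0,0,0,0,0,0,5]], "force": 20}}

```text
t: 12.35
tool_pos: [0.4931, -0.0563, 0.1006]
orientation: [-1.954, -2.457, 0.005]
force: [-11.6, -2.3, 10.8]
opening: 0.0111
gripper_force: 20.0
```

Run:
```python
from h import *
s=read_state(); print(s)
R=Ro.from_rotvec(s["orientation"]).as_matrix(); ux=R[:,1]; print(ux)
g=s["tool_pos"]-.008*R[:,2]; h=g+.17*np.array([np.cos(np.radians(13.1)),np.sin(np.radians(13.1)),0]); print("bar",g,"hinge",h)
# arc steps in tool units: profile of angle, 29 rows to 1.571
for N in(30,):
    k=np.arange(N+1)/N; th=np.pi/2*(k-np.sin(2*np.pi*k)/(2*np.pi)) ; 
    y=.17*(1-np.cos(th))/.025; z=-.17*np.sin(th)/.025
    print(np.c_[np.diff(y),np.diff(z)].round(2).tolist(), th[[10,20]])
```

```text
{'t': 12.35, 'q': array([-2.15730470e-01, -4.50624455e-02,  1.91073063e+00, -1.78420718e-03,
        1.27927301e+00, -4.42297146e-01]), 'dq': array([-0.00177085, -0.00085695, -0.00045909,  0.0013173 , -0.00015129,
        0.00160205]), 'joint_torque': array([ 1.91226125e+00, -4.05084407e+01, -4.67808831e+01,  1.83316793e+00,
       -4.05238017e+00,  3.72075388e-03]), 'tool_pos': array([ 0.49313973, -0.0562931 ,  0.10060201]), 'orientation': array([-1.95404979, -2.45705518,  0.00472308]), 'force': array([-11.63216794,  -2.30843675,  10.77021394]), 'wrist_torque': array([-0.48088279,  2.159937  ,  0.01921556]), 'gripper_force': 20.00177800655365, 'opening': 0.011131695959058111}
[ 0.97432058  0.22513394 -0.00375741]
bar [ 0.49316882 -0.05628548  0.10860196] hinge [ 0.65874473 -0.01775476  0.10860196]
[[0.0, -0.0], [0.0, -0.02], [0.0, -0.05], [0.0, -0.09], [0.01, -0.15], [0.01, -0.21], [0.03, -0.28], [0.05, -0.35], [0.09, -0.42], [0.13, -0.48], [0.19, -0.53], [0.26, -0.56], [0.34, -0.57], [0.41, -0.56], [0.47, -0.53], [0.53, -0.47], [0.56, -0.41], [0.57, -0.34], [0.56, -0.26], [0.53, -0.19], [0.48, -0.13], [0.42, -0.09], [0.35, -0.05], [0.28, -0.03], [0.21, -0.01], [0.15, -0.01], [0.09, -0.0], [0.05, -0.0], [0.02, -0.0], [0.0, -0.0]] [0.30709242 1.2637039 ]
```

{"method": "move_arm", "body": {"plan": [[0,0,0,0,-0.04,-0.05,5],[0,0,0,0,-0.02,-0.04,5],[0,0,0,0,0,0,5],[0,0,0,0,0,0,5],[0,0,0,0,0,0,5],[0,0,0,0,0,0,5],[0,0,0,0,0,0,5],[0,0,0,0,0,0,5],[0,0,0,0,0,0,5],[0,0,0,0,0,0,5]]}}

```text
t: 13.35
tool_pos: [0.4931, -0.0563, 0.1023]
orientation: [-1.955, -2.459, 0.001]
force: [-2.3, -5.4, -3.1]
opening: 0.0112
gripper_force: 20.0
```

{"method": "move_arm", "body": {"plan": [[0,0,0,0,0,-0.05,5],[0,0,0,0,0,-0.1,5],[0,0,0,0,0.01,-0.18,5],[0,0,0,0,0.02,-0.25,5],[0,0,0,0,0.03,-0.3,5],[0,0,0,0,0.05,-0.3,5],[0,0,0,0,0.06,-0.3,5],[0,0,0,0,0.07,-0.28,5],[0,0,0,0,0.06,-0.2,5],[0,0,0,0,0.04,-0.1,5]]}}

```text
t: 14.35
tool_pos: [0.501, -0.0544, 0.1544]
orientation: [-1.955, -2.458, 0.002]
force: [-6.1, -5.1, -0.5]
opening: 0.0113
gripper_force: 20.0
```

```bash
cat > arc.py <<'E'
from h import *
s=read_state(); R=Ro.from_rotvec(s["orientation"]).as_matrix(); g=s["tool_pos"]-.008*R[:,2]
u=np.array([np.cos(np.radians(13.1)),np.sin(np.radians(13.1)),0]); H=np.array([.6587,-.0178,.107])
d=g-H; print("tool",s["tool_pos"],"rel",(d@u).round(4),d[2].round(4),"r",np.hypot(d@u,d[2]).round(4),"th",np.degrees(np.arctan2(d[2],-d@u)),"lat",d@np.array([-u[1],u[0],0]))
print("F along u",s["force"]@u,s["force"],s["opening"],s["t"],"tool y tilt",R[:,1])
E
python3 arc.py
```

```text
tool [ 0.5010008  -0.05438788  0.15440809] rel -0.1619 0.0554 r 0.1711 th 18.895492155347135 lat 0.00010897693955015132
F along u -7.131101165565695 [-6.12633922 -5.13649803 -0.45863283] 0.01133433569826505 14.35 tool y tilt [ 0.97430179  0.22524106 -0.00157439]
```

{"method": "move_arm", "body": {"plan": [[0,0,0,0,0.01,-0.13,5],[0,0,0,0,0.09,-0.255,5],[0,0,0,0,0.16,-0.375,5],[0,0,0,0,0.215,-0.425,5],[0,0,0,0,0.28,-0.465,5],[0,0,0,0,0.315,-0.44,5],[0,0,0,0,0.305,-0.365,5],[0,0,0,0,0.28,-0.295,5],[0,0,0,0,0.195,-0.185,5],[0,0,0,0,0.09,-0.08,5]]}}

```text
t: 15.35
tool_pos: [0.5485, -0.0435, 0.2322]
orientation: [1.955, 2.459, -0.002]
force: [-14.0, -5.1, 13.5]
opening: 0.0109
gripper_force: 20.0
```

```bash
python3 arc.py
```

```text
tool [ 0.54848231 -0.04352643  0.2322423 ] rel -0.1132 0.1332 r 0.1748 th 49.65590152514428 lat -6.869102327103631e-05
F along u -14.834228153056964 [-14.04571203  -5.09170762  13.46660188] 0.010931965940045158 15.35 tool y tilt [ 9.74321475e-01  2.25160085e-01 -7.74535871e-04]
```

{"method": "move_arm", "body": {"plan": [[0,0,0,0,-0.04,-0.04,5],[0,0,0,0,-0.05,-0.05,5],[0,0,0,0,0,0,5],[0,0,0,0,0,0,5],[0,0,0,0,0,0,5],[0,0,0,0,0,0,5],[0,0,0,0,0,0,5],[0,0,0,0,0,0,5],[0,0,0,0,0,0,5],[0,0,0,0,0,0,5]]}}

```text
t: 16.35
tool_pos: [0.5473, -0.0438, 0.2315]
orientation: [1.955, 2.458, 0.001]
force: [3.1, -5.1, -4.8]
opening: 0.0114
gripper_force: 20.0
```

```bash
python3 arc.py
python3 - <<'E'
from h import *
# plate/bar geometry from side & scene depth, projected in unit x-z plane about nominal hinge
u=np.array([np.cos(np.radians(13.1)),np.sin(np.radians(13.1)),0]); l=np.array([-u[1],u[0],0]); H=np.array([.6587,-.0178,.107])
for n in("scene","side"):
    c=read_camera(n); D=cloud(c)-H; x,y,z=D@u,D@l,D[...,2]
    m=(abs(y)<.085)&(abs(y)>.05)&(z>.015)&(x>-.12)&(x<.03)&(c["z_map"]>0)&(np.hypot(x,z)<.128)
    q=np.c_[x[m],z[m]]; print(n,len(q))
    if len(q)>50:
        for _ in range(3):
            vx,vy,x0,y0=cv2.fitLine(q.astype(np.float32),cv2.DIST_HUBER,0,.01,.01).ravel(); dd=(q-[x0,y0])@[-vy,vx]; q=q[abs(dd)<.006]
        print("angle",np.degrees(np.arctan2(vy,-vx))%180,len(q),"dist of line to H mm",1e3*(np.array([-x0,-y0])@[-vy,vx]))
    save(n+"5",c)
E
```

```text
tool [ 0.54729543 -0.04377642  0.23150003] rel -0.1144 0.1325 r 0.1751 th 49.191966303909716 lat -4.688625404190555e-05
F along u 1.8932307364035945 [ 3.12207783 -5.0632756  -4.79626355] 0.011446241809349073 16.35 tool y tilt [0.97430896 0.22521182 0.00130162]
scene 1575
angle 47.607727 1575 dist of line to H mm -3.867954
side 118
angle 46.68904 117 dist of line to H mm -3.1109154
```

View pics/side5.png

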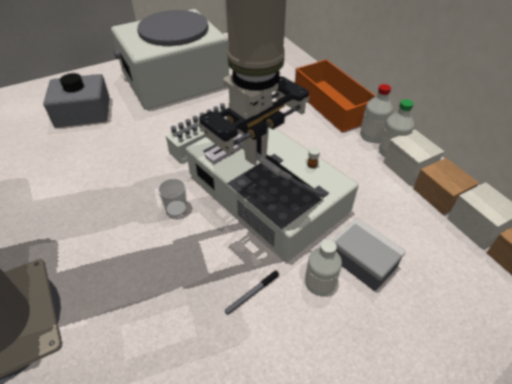

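The side view shows the cover about half open and held by the bar, with bystanders in place. Depth gives about 47°, in agreement with the arc kinematics, so I continue the swing.

{"method": "move_arm", "body": {"plan": [[0,0,0,0,0.1,-0.09,5],[0,0,0,0,0.26,-0.22,5],[0,0,0,0,0.38,-0.285,5],[0,0,0,0,0.46,-0.29,5],[0,0,0,0,0.48,-0.255,5],[0,0,0,0,0.5,-0.215,5],[0,0,0,0,0.515,-0.175,5],[0,0,0,0,0.395,-0.105,5],[0,0,0,0,0.265,-0.055,5],[0,0,0,0,0.095,-0.015,5]]}}

```text
t: 17.45
tool_pos: [0.6315, -0.0241, 0.2751]
orientation: [1.954, 2.458, 0.001]
force: [-2.5, -3.0, 4.7]
opening: 0.0111
gripper_force: 20.0
```

```bash
cat > ang.py <<'E'
from h import *
u=np.array([np.cos(np.radians(13.1)),np.sin(np.radians(13.1)),0]); l=np.array([-u[1],u[0],0]); H=np.array([.6587,-.0178,.107])
for n in("scene","side"):
    c=read_camera(n); D=cloud(c)-H; x,y,z=D@u,D@l,D[...,2]
    m=(abs(y)<.085)&(abs(y)>.05)&(z>.015)&(x>-.06)&(x<.04)&(c["z_map"]>0)&(np.hypot(x,z)<.122)
    q=np.c_[x[m],z[m]]; print(n,len(q))
    if len(q)>50:
        for _ in range(3):
            vx,vy,x0,y0=cv2.fitLine(q.astype(np.float32),cv2.DIST_HUBER,0,.01,.01).ravel(); dd=(q-[x0,y0])@[-vy,vx]; q=q[abs(dd)<.006]
        print("angle",np.degrees(np.arctan2(vy,-vx))%180,len(q),"dist mm",1e3*(np.array([-x0,-y0])@[-vy,vx]))
    save(n+"6",c)
E
python3 arc.py; python3 ang.py
```

```text
tool [ 0.63148746 -0.02412727  0.27512504] rel -0.028 0.1761 r 0.1783 th 80.98268021909513 lat 8.363930224564767e-06
F along u -3.079424846878103 [-2.45827167 -3.02282534  4.74145481] 0.011126676110296378 17.45 tool y tilt [0.97425004 0.22546564 0.00145021]
scene 1254
angle 80.55916 1254 dist mm -3.209347
side 778
angle 80.62556 776 dist mm 3.5898554
```

{"method": "move_arm", "body": {"plan": [[0,0,0,0,0.07,-0.01,5],[0,0,0,0,0.14,-0.02,5],[0,0,0,0,0.2,-0.02,5],[0,0,0,0,0.22,-0.02,5],[0,0,0,0,0.2,-0.01,5],[0,0,0,0,0.14,0,5],[0,0,0,0,0.09,0,5],[0,0,0,0,0.05,0,5],[0,0,0,0,0,0,5],[0,0,0,0,0,0,5]]}}

```text
t: 18.55
tool_pos: [0.6583, -0.018, 0.2765]
orientation: [1.955, 2.458, 0.001]
force: [0.3, -4.2, 5.1]
opening: 0.0115
gripper_force: 20.0
```

```bash
python3 arc.py; python3 ang.py
```

```text
tool [ 0.65831918 -0.017979    0.27649225] rel -0.0004 0.1775 r 0.1775 th 89.86462972570516 lat -8.56496120473504e-05
F along u -0.6633860372131463 [ 0.29496079 -4.19441992  5.13177061] 0.011460465178348386 18.55 tool y tilt [0.97427984 0.22533933 0.0009852 ]
scene 1046
angle 89.847305 1046 dist mm -3.1121082
side 988
angle 89.89623 988 dist mm 3.2288032
```

{"method": "move_arm", "body": {"plan": [[0,0,0,0,0.02,0,5],[0,0,0,0,0,0,5],[0,0,0,0,0,0,5],[0,0,0,0,0,0,5],[0,0,0,0,0,0,5],[0,0,0,0,0,0,5],[0,0,0,0,0,0,5],[0,0,0,0,0,0,5],[0,0,0,0,0,0,5],[0,0,0,0,0,0,5]]}}

```text
t: 19.65
tool_pos: [0.6587, -0.0179, 0.2765]
orientation: [1.955, 2.458, 0.001]
force: [-0.4, -3.2, 5.5]
opening: 0.0111
gripper_force: 20.0
```

```bash
python3 arc.py; python3 ang.py
```

```text
tool [ 0.6587288  -0.01785999  0.27647676] rel 0.0 0.1775 r 0.1775 th 90.00226801052081 lat -6.280093589288459e-05
F along u -1.135808583228595 [-0.42971127 -3.16468561  5.48388937] 0.011098511242795655 19.65 tool y tilt [9.74287067e-01 2.25308338e-01 9.29112423e-04]
scene 1043
angle 89.98826 1043 dist mm -3.1185734
side 1002
angle 90.11109 1002 dist mm -3.3733118
```

View pics/scene6.png

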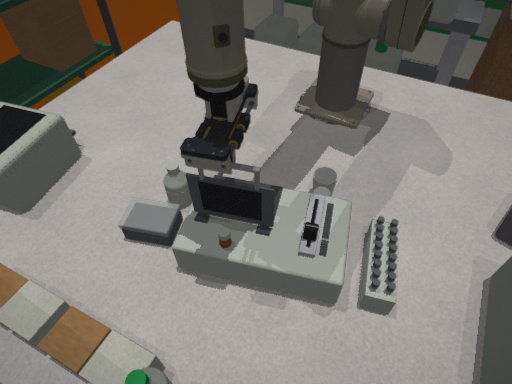

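The scene shows the cover upright at 90.0°, gripped at the bar. The lock grip is level with the tab near (311,232), and the vial, bottle, rack, beaker and tip box have not moved. Handing in.

```bash
python3 -c "
from plant import close_job; print(close_job())"
```

```text
the job is handed in; nothing more can be done
None
```

The job is handed in at about 20 s of the 45 s: the lock is level with the tab to within about 0.3 mm, the cover is gripped by its bar and held still at 90.0° ± 0.1°, and I saw nothing else moved.

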